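# Nip up the die nut in a noodle press head

## Robot

A 6-joint arm with a two-finger parallel gripper is mounted at the origin on the work surface. World frame = base frame: x ahead of the robot, y to its left, z up, the work surface at z = 0. Lengths are in m, angles in rad, forces in N, time in s.
With the tool pointing down it reaches from about 0.325 to 0.775 m from the base axis. Payload 9.3 kg.
Tool frame: the origin (TCP) lies at the very end of the fingers, on their centre line; the grasp point (between the pads) lies 19 mm behind it (manip.tcp_to_grasp is the distance from the TCP to the grasp point, in m); z points along the fingers, y is the line along which they close (so a half turn about z gives the same grasp; the last joint's range is limited). The gripper opens to 85 mm and grips with 20 to 120 N. Pads are 22 mm wide; open, the fingers measure 114 mm over their backs; the gripper's body (76 mm by 85 mm) begins 54 mm behind the grasp point. The pads swing forward as they close: fully open they stand 13 mm farther back than shut.
Start: joints at [1.079, 0.259, 0.021, 1.334, 0, 1.418], TCP at [0.183, 0.519, 0.231] pointing down, gripper open.
Joint ranges: [-3.04, 3.04], [-0.91, 1.82], [-1.04, 1.36], [-1.92, 1.95], [-1.52, 1.45], [-3.14, 3.14]. Speed limits (rad/s): [2.22, 2.22, 2.79, 3.14, 3.14, 3.14].

## Interface

Orientations are given as a 3x3 rotation matrix whose columns are the frame's x, y, z axes.
In Python, from cell import telemetry, eyes, manip gives the robot as it stands.
- The arm moves only by the tool drive_tool, never from a script. Its argument "plan" is a list of rows, each an object with "translation": the shift along the tool's x, y, z in mm, a list of three; "rot": the turn, a rotation vector about the tool's x, y, z in rad, a list of three; "gripper": the closure, from 0 (fully open) to 1 (shut). In form: [{"translation": [dx, dy, dz], "rot": [wx, wy, wz], "gripper": gripper}, ...]. A call has 1 to 10 rows; each row is the pose to reach, as a shift and turn from the pose commanded when the call began, along the tool's axes at that moment; what a row does not reach only later rows make up. A row lasts 1/8 s, in which the tool goes at most 62.5 mm and 10.7 degrees, less where a joint would pass 70% of its speed; a pose out of reach is approached as far as the arm can. A call with a gripper value outside its range is refused whole. The fingers move at their own pace and stop on an object; "force" is the grip in N (left out, the last holds). Time passes only in rows, so rows that repeat a pose let the fingers close. It gives the time, the measured TCP pose, the force, the opening and the grip force at its end, in the units of the state.
- telemetry.observe(): the state, without advancing time (a new reading comes with each control period).
- eyes.get_image(name): name is "side" or "top" or "wrist"; returns a dict with "color" (384x512x3 uint8, red, green, blue), "intrinsics" (3x3 intrinsics, pixels), "pose" (4x4, takes a point from camera to world coordinates). Camera axes: x right, y up, looking along -z (the intrinsics and any distortion apply to the point x, -y, -z); pixel columns grow to the right and rows downward; lengths in m; the calibration is good to about 2 mm. A picture is of the moment at which its call begins. There is no depth.
- manip.sign_off(): hands the job in; it is judged then, once.
The state is a dict: "time_s": time; "qpos": joint angles; "qvel": joint speeds; "joint_efforts": joint torques, N m; "tool_pos": TCP position; "ee_rot": TCP orientation; "ft_force": force on the tool from outside, world axes, zero at the start; "moment": the same for the moment, N m; "gripper_width": finger opening in m; "gripper_force": force on a finger pad.
Only numpy, scipy, OpenCV 4.12 (cv2) and the standard library are available. Lean on these libraries where they do the work, as an engineer would, in place of code of your own. Each camera call takes 0.05 s, during which the arm holds its last target. There are 200 camera calls.

## Task

The square brass nut at the bottom of the noodle press head's deep bore is loose. Take the long socket extension from its blue stand, feel it fully home over the nut, turn the nut clockwise until you feel it tighten on its copper sealing ring and then about five degrees more (gently: do not press hard, and do not crush the ring by turning on), then stand the extension back in the blue stand, let go, and leave the other things on the bench alone.

Things in the scene. Friction and masses are not known exactly. Their poses are not given: they have to be found in the camera images.
- housing: noodle press head, fixed upright to the bench: round grey flange 116 mm across and 14 mm high, above it an aluminium tube 74 mm across; 125 mm high in all. A plain round bore 40 mm across runs straight down its centre. Origin: centre of the underside, z up. Its yaw means nothing
- mouth (a point): centre of the bore's open mouth, level with the top of the head (125 mm above the bench)
- seat: flat steel shoulder 35 mm across at the bottom of the bore, fixed; origin on the bore axis at its top face, 97 mm below the mouth (28 mm above the bench). The socket's mouth rests here when fully home. The brass nut stands on it and, seen from above, turns clockwise easily (0.05 N m) for some 0.3 to 0.7 rad, then meets the copper ring (0.22 N m and more). This frame's yaw means nothing
- nut_top (a point): top centre of the brass square nut, on the bore axis, 80 mm below the mouth and 17 mm above the shoulder. The nut is 18 x 18 mm and 13 mm high, with a cone 4 mm high on top (18 mm narrowing to 12 mm across). The square may stand at any angle: this is not measured, and this frame's yaw does not tell it
- ring (a joint): how far the nut has turned on, clockwise in rad, since meeting the copper sealing ring: 0 until it meets the ring. The ring gives way at about 0.22 N m and resists 0.4 N m more per rad while turning (held still, a wrist sensor may feel only half: about 0.1, against 0.02 before the ring); it does not spring back. 0.03 to 0.25 is nicely nipped up, beyond 0.28 crushed
- extension: long socket extension, 177 mm, 0.3 kg, upright and loose in the stand. Origin: centre of its socket's open mouth at the lower end; z up the shaft. Socket: 32 mm high, round outside 33 mm across, with a square hole 19.6 x 19.6 mm, 21 mm deep, open downward, its flats along the extension's own x and y. Shaft 13 mm across with a white centring collar 36 mm across, 68 to 82 mm above the origin
- grip (a point): middle of the extension's orange square grip, 158 mm above its origin on its axis: 22 x 22 mm with faces along the extension's x and y, reaching from 135 to 177 mm above the origin
- stand: stand for the extension, fixed to the bench: wooden foot 100 x 100 x 10 mm with a blue upright cup 48 mm across outside, 37 mm across inside, rim 55 mm above the bench. Origin: centre of the underside, z up
- stand_floor (a point): centre of the cup's floor, 10 mm above the bench; the standing extension's origin rests here
- grease_jar: yellow jar with white cap, 60 mm across, 70 mm high; origin at the centre of its underside; leave alone
- die_plate: brass disc 72 mm across, 10 mm thick, lying flat; origin at the centre of its underside; leave alone
- scraper: spatula-like scraper lying on the bench; leave alone
- steel_cup: steel cup 70 mm across, 75 mm high; origin at the centre of its underside; leave alone
Mind the look-alikes: they are no part of the job. Of the things that look like the stand, take the one that is farthest to the robot's right at the start.

How it is judged:
On the way, in this order (a step that is already met when the one before it is completed fails the run):
1. the socket is fully home over the nut (z of extension in the frame of seat below 0.005 m and horizontal distance between extension and seat below 0.005 m and angle between extension's own z axis and vertical below 0.1 rad), for 0.1 s.
2. the nut is nipped up against its ring with the socket on it (all of step 1 and value of joint ring above 0.025 rad), for 0.1 s.
At the end, for the whole second after the job is handed in: The nut is nipped up (ring turned on between 0.025 and 0.28 rad) and the extension stands at rest, released, on the floor of its blue cup (within 8 mm of its centre, within 6 mm of the floor, tilted less than 0.15 rad) (value of joint ring between 0.025 and 0.28 rad and horizontal distance between extension and stand_floor below 0.008 m and z of extension in the frame of stand_floor below 0.006 m and angle between extension's own z axis and vertical below 0.15 rad and linear speed of extension below 0.02 m/s); the robot touches nothing.
It fails at once if the sealing ring is crushed (turned on beyond 0.28 rad) (value of joint ring above 0.28 rad).
It fails at once if the extension is pressed or wrenched against nut or shoulder with more than 60 N in all (contact force between extension and seat above 60 N).
It fails at once if the extension is jammed against the head with more than 25 N (contact force between extension and housing above 25 N).
It fails at once if the socket is jammed with more than 30 N in all on the nut while not home over it (contact force between extension and seat above 30 N and z of extension in the frame of seat above 0.006 m).
It fails at once if the jar, die plate, scraper or cup is moved by more than 20 mm (distance of any of grease_jar, die_plate, scraper, steel_cup from where it was at the start of the episode above 0.02 m).
It also fails if it takes over 64 s, if anything falls off the work surface, if the arm or the gripper's body presses on something with over 40 N, if the wrist force passes 120 N, or if a joint passes its speed limit or range.

## Working session

There is one attempt and no reset: what is moved stays moved. The work goes in short steps, Python scripts to look and compute and a tool call to move; the robot and the scene stay as the last step left them, time stands still between calls to the robot, and variables do not carry over. Pictures are saved under pics/ and viewed, at most 10 in all, crops included, and the job is handed in when it is done.

Besides the shell and the picture viewer there is one more tool, called after "Request:" as a command line: name --argument value ..., lists and objects as JSON in quotes. drive_tool: Moves the arm, as the interface text tells. Its arguments: {"type":"object","properties":{"plan":{"type":"array","items":{"type":"object","properties":{"translation":{"type":"array","items":{"type":"number"}},"rot":{"type":"array","items":{"type":"number"}},"gripper":{"type":"number"}}}},"force":{"type":"number"}},"required":["plan"]}

```bash
mkdir -p pics; ls
cat > h.py <<'E'
import numpy as np, cv2
from cell import telemetry, eyes, manip
def snap(cam,fn,crop=None,scale=1):
    d=eyes.get_image(cam); np.savez('pics/'+fn+'.npz',**{k:np.array(d[k]) for k in('color','intrinsics','pose')})
    im=d['color'][:,:,::-1]
    if crop: x0,y0,x1,y1=crop; im=im[y0:y1,x0:x1]
    if scale!=1: im=cv2.resize(im,None,fx=scale,fy=scale,interpolation=cv2.INTER_CUBIC)
    cv2.imwrite('pics/'+fn+'.png',im); return d
def load(fn): return dict(np.load('pics/'+fn+'.npz'))
def px2w(d,u,v,z):
    K,T=d['intrinsics'],d['pose']; r=np.linalg.inv(K)@[u,v,1]; r=T[:3,:3]@[r[0],-r[1],-r[2]]; o=T[:3,3]
    return o+r*(z-o[2])/r[2]
def w2px(d,p):
    K,T=d['intrinsics'],d['pose']; c=T[:3,:3].T@(np.array(p)-T[:3,3]); q=K@[c[0],-c[1],-c[2]]; return q[:2]/q[2]
E
python3 - <<'E'
from h import *
a=snap('top','top0');b=snap('side','side0')
cv2.imwrite('pics/both0.png',np.hstack([a['color'],b['color']])[:,:,::-1][:, :])
im=cv2.imread('pics/both0.png');
for d in(a,b): print(d.keys(),d['intrinsics'],d['pose'].round(3))
print(telemetry.observe())
E
```

```text
pics
dict_keys(['color', 'intrinsics', 'pose']) [[433.9811571    0.         251.25662854]
 [  0.         433.9811571  188.23106652]
 [  0.           0.           1.        ]] [[-0.011  0.997 -0.076  0.496]
 [-1.    -0.01   0.018  0.021]
 [ 0.018  0.076  0.997  1.214]
 [ 0.     0.     0.     1.   ]]
dict_keys(['color', 'intrinsics', 'pose']) [[413.9574443    0.         259.34591132]
 [  0.         413.9574443  190.1691181 ]
 [  0.           0.           1.        ]] [[-0.91   0.312 -0.274  0.322]
 [-0.415 -0.678  0.607  0.571]
 [ 0.004  0.666  0.746  0.817]
 [ 0.     0.     0.     1.   ]]
{'time_s': 0.1, 'qpos': array([ 1.07940403e+00,  2.59136632e-01,  2.08376163e-02,  1.33370239e+00,
       -1.59057449e-05,  1.41817657e+00]), 'qvel': array([-0.00097891, -0.00046431,  0.00030335,  0.00187241, -0.00144607,
        0.00093696]), 'joint_efforts': array([ 7.18225027e-03, -5.56692803e+01,  3.45073020e+01,  1.15842809e-02,
       -9.85353358e-05,  1.80085391e-05]), 'tool_pos': array([0.18267969, 0.51850742, 0.23072621]), 'ee_rot': array([[-9.43163254e-01,  3.32329306e-01, -5.54596187e-04],
       [ 3.32329727e-01,  9.43162662e-01, -1.06999288e-03],
       [ 1.67484425e-04, -1.19348676e-03, -9.99999274e-01]]), 'ft_force': array([ 0.1525694 , -0.43861315,  0.3868526 ]), 'moment': array([ 0.02844965, -0.01122466, -0.01740195]), 'gripper_force': 0.0, 'gripper_width': 0.08535501407977586}
```

View pics/top0.png

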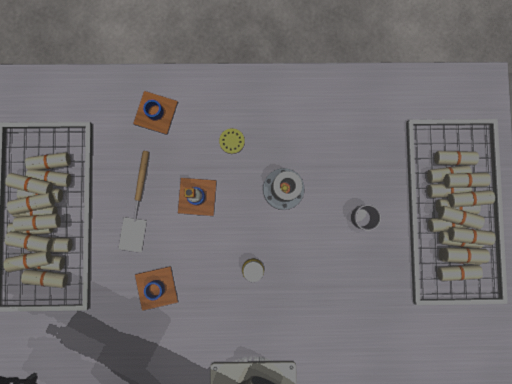

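View pics/side0.png

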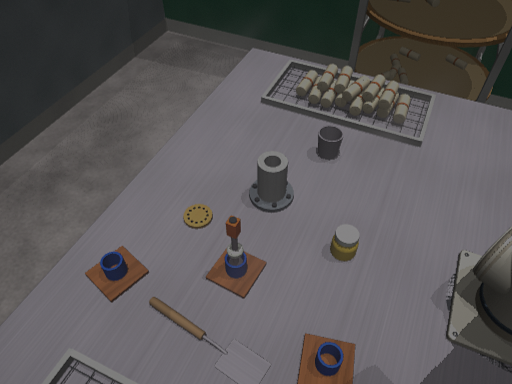

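Candidates for the stand in the top view: blue cups at (154,112), (197,197) and (156,288). Image right is the robot's right (-y), so the one at (197,197) fits, and it also holds the extension. I'll confirm that in a crop with the head at (287,187).

Run:
```python
from h import *
d=load('top0');im=d['color'][145:225,170:320,::-1]
A=cv2.resize(im,(750,400),interpolation=cv2.INTER_CUBIC)
cv2.imwrite('pics/crop1.png',A)
for n,u,v,z in[('stand',197,197,.01),('grip',190,192,.187),('mouth',288,186,.125)]: print(n,px2w(d,u,v,z).round(4))
```

```text
stand [0.5643 0.1492 0.01  ]
grip [0.5662 0.1468 0.187 ]
mouth [ 0.5832 -0.0921  0.125 ]
```

View pics/crop1.png

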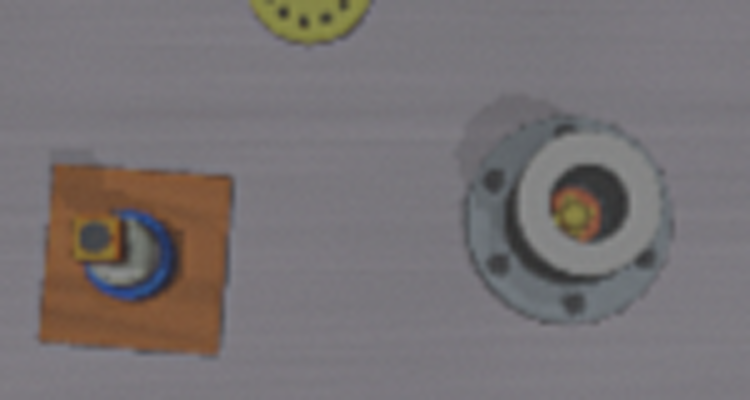

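The crop confirms it: the cup at top px (197,197), image right of the other two, holds the extension. Its grip top is at (189,192.5) and the head's mouth is at (288,185.5). Next I'll work out the approach.

```bash
cat >> h.py <<'E'
from scipy.spatial.transform import Rotation as Ro
def Rd(psi): c,s=np.cos(psi),np.sin(psi); return np.array([[c,s,0],[s,-c,0],[0,0,-1]])
def go(x,y,z,psi):
    o=telemetry.observe(); R=o['ee_rot']; t=R.T@(np.array([x,y,z])-o['tool_pos'])*1000
    w=Ro.from_matrix(R.T@Rd(psi)).as_rotvec(); print('t',t.round(1),'w',w.round(3)); return t,w
E
python3 - <<'E'
from h import *
d=load('top0')
for n,u,v,z in[('stand',197,197,.01),('grip',189.2,192.6,.187),('mouth',288.2,185.6,.125)]: print(n,px2w(d,u,v,z).round(4))
go(.565,.148,.30,np.pi-.05)
E
```

```text
stand [0.5643 0.1492 0.01  ]
grip [0.5648 0.1487 0.187 ]
mouth [ 0.5842 -0.0927  0.125 ]
t [-483.7 -222.5  -69.1] w [-0.001 -0.    -0.289]
```

Request:
drive_tool --plan '[{"translation": [0, 0, -60], "rot": [0, 0, -0.1], "gripper": 0}, {"translation": [-484, -222, -69], "rot": [-0.001, 0, -0.289], "gripper": 0}, {"translation": [-484, -222, -69], "rot": [-0.001, 0, -0.289], "gripper": 0}, {"translation": [-484, -222, -69], "rot": [-0.001, 0, -0.289], "gripper": 0}, {"translation": [-484, -222, -69], "rot": [-0.001, 0, -0.289], "gripper": 0}, {"translation": [-484, -222, -69], "rot": [-0.001, 0, -0.289], "gripper": 0}, {"translation": [-484, -222, -69], "rot": [-0.001, 0, -0.289], "gripper": 0}, {"translation": [-484, -222, -69], "rot": [-0.001, 0, -0.289], "gripper": 0}, {"translation": [-484, -222, -69], "rot": [-0.001, 0, -0.289], "gripper": 0}, {"translation": [-484, -222, -69], "rot": [-0.001, 0, -0.289], "gripper": 0}]'

```text
time_s: 1.35
tool_pos: [0.5672, 0.1461, 0.2995]
ee_rot: [[-0.999, 0.052, -0.001], [0.052, 0.999, 0.001], [0.001, 0.001, -1.0]]
ft_force: [0.5, -0.1, 0.8]
gripper_width: 0.0856
gripper_force: 0.0
```

Run:
```python
from h import *
d=snap('wrist','w1',scale=1.5)
print(d['intrinsics'],d['pose'].round(3)); go(.565,.148,.30,np.pi-.05)
print(w2px(d,[.565,.148,.187]), telemetry.observe()['qpos'])
```

```text
[[321.07895305   0.         251.84160586]
 [  0.         321.07895305 191.14299099]
 [  0.           0.           1.        ]] [[ 0.052 -0.949 -0.311  0.486]
 [ 0.999  0.05   0.015  0.15 ]
 [ 0.001 -0.312  0.95   0.443]
 [ 0.     0.     0.     1.   ]]
t [ 4.7  4.  -1.3] w [-0.001 -0.001 -0.003]
[254.11352099 184.80288785] [ 1.04721730e-01  3.17509552e-01  2.74336837e-01  1.52838913e+00
 -5.48440237e-04  1.58144300e-01]
```

View pics/w1.png

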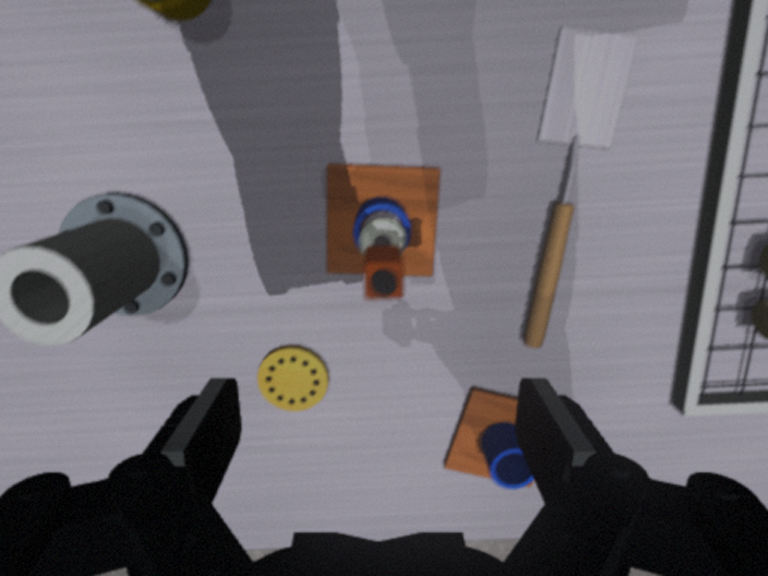

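Run:
```python
from h import *
d=load('w1');im=d['color'][158:208,226:286,::-1]
cv2.imwrite('pics/w1c.png',cv2.resize(im,(720,600),interpolation=cv2.INTER_CUBIC))
```

```text
(no output)
```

View pics/w1c.png

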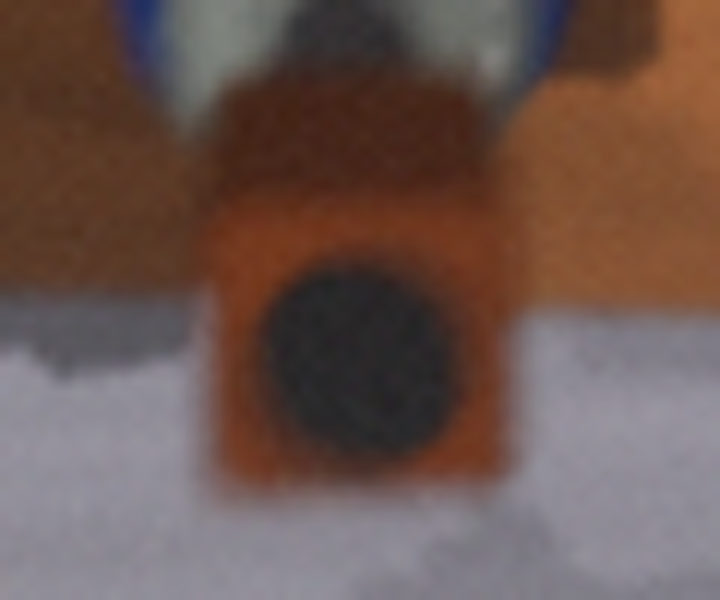

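Run:
```python
from h import *
d=load('w1');p=px2w(d,255.6,186.8,.187);print(p)
# stand foot centre from wrist: foot corners px/1.5
c=np.array([[328,163],[440,168],[434,276],[327,274]])/1.5
print(np.mean([px2w(d,*q,.01) for q in c],0))
go((p[0]+.565)/2,(p[1]+.1485)/2,.149,np.pi-.05)
```

```text
[0.56681016 0.14915543 0.187     ]
[0.56714597 0.15025142 0.01      ]
t [  3.8   5.  149.7] w [-0.001 -0.001 -0.003]
```

Request:
drive_tool --force 60 --plan '[{"translation": [4, 5, 50], "rot": [-0.001, -0.001, -0.003], "gripper": 0}, {"translation": [4, 5, 100], "rot": [-0.001, -0.001, -0.003], "gripper": 0}, {"translation": [4, 5, 130], "rot": [-0.001, -0.001, -0.003], "gripper": 0}, {"translation": [4, 5, 149], "rot": [-0.001, -0.001, -0.003], "gripper": 0}, {"translation": [4, 5, 149], "rot": [-0.001, -0.001, -0.003], "gripper": 0.3}, {"translation": [4, 5, 149], "rot": [-0.001, -0.001, -0.003], "gripper": 0.6}, {"translation": [4, 5, 149], "rot": [-0.001, -0.001, -0.003], "gripper": 1}, {"translation": [4, 5, 149], "rot": [-0.001, -0.001, -0.003], "gripper": 1}, {"translation": [4, 5, 149], "rot": [-0.001, -0.001, -0.003], "gripper": 1}, {"translation": [4, 5, 149], "rot": [-0.001, -0.001, -0.003], "gripper": 1}]'

```text
time_s: 2.65
tool_pos: [0.5623, 0.1539, 0.1522]
ee_rot: [[-0.999, 0.047, 0.003], [0.047, 0.999, 0.002], [-0.003, 0.002, -1.0]]
ft_force: [0.6, -0.6, 6.6]
gripper_width: 0.0213
gripper_force: 59.5
```

Request:
drive_tool --plan '[{"translation": [0, 0, 0], "rot": [0, 0, 0], "gripper": 0.5}, {"translation": [0, 0, 0], "rot": [0, 0, 0], "gripper": 0.5}, {"translation": [-3.5, -4, 1], "rot": [0.002, 0.003, 0], "gripper": 0.5}, {"translation": [-3.5, -4, 1], "rot": [0.002, 0.003, 0], "gripper": 0.5}, {"translation": [-3.5, -4, 1], "rot": [0.002, 0.003, 0], "gripper": 0.5}]'

```text
time_s: 3.28
tool_pos: [0.5651, 0.1496, 0.1501]
ee_rot: [[-0.999, 0.047, -0.002], [0.047, 0.999, 0.0], [0.002, -0.0, -1.0]]
ft_force: [-0.1, 0.3, -0.0]
gripper_width: 0.0429
gripper_force: 0.0
```

Run:
```python
from h import *
d=snap('wrist','w2',crop=(192,150,320,246),scale=6)
o=telemetry.observe();print(o['tool_pos'],o['ee_rot'].round(4),o['gripper_width'],o['ft_force'])
print(w2px(d,o['tool_pos']+[0,0,.038]))
```

```text
[0.56508899 0.14960275 0.15016573] [[-9.989e-01  4.690e-02 -2.100e-03]
 [ 4.690e-02  9.989e-01  1.000e-04]
 [ 2.100e-03 -0.000e+00 -1.000e+00]] 0.04291780922961267 [-0.43766525 -0.95226052 -0.62019223]
[252.46377175 302.63738953]
```

View pics/w2.png

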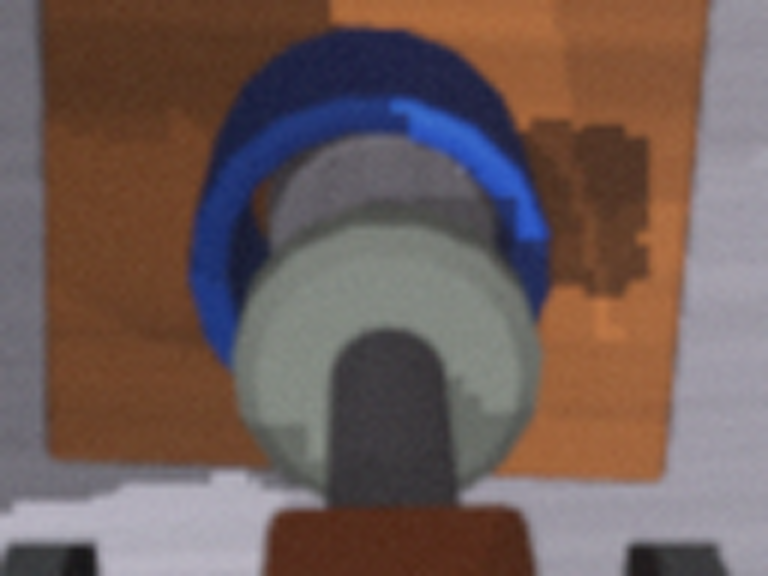

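Request:
drive_tool --force 60 --plan '[{"translation": [0, 1.5, 1], "rot": [0, 0, 0], "gripper": 0.5}, {"translation": [0, 1.5, 1], "rot": [0, 0, 0], "gripper": 0.7}, {"translation": [0, 1.5, 1], "rot": [0, 0, 0], "gripper": 1}, {"translation": [0, 1.5, 1], "rot": [0, 0, 0], "gripper": 1}, {"translation": [0, 1.5, 1], "rot": [0, 0, 0], "gripper": 1}, {"translation": [0, 1.5, 1], "rot": [0, 0, 0], "gripper": 1}]'

```text
time_s: 4.08
tool_pos: [0.5652, 0.1513, 0.1494]
ee_rot: [[-0.999, 0.047, -0.002], [0.047, 0.999, 0.0], [0.002, 0.0, -1.0]]
ft_force: [-0.3, 1.4, 1.0]
gripper_width: 0.0211
gripper_force: 58.9
```

Run:
```python
from h import *
o=telemetry.observe();print(o['tool_pos'],o['ee_rot'].round(4),o['gripper_width'],o['ft_force'],o['moment'],o['qpos'])
go(.584,-.0927,.30,np.pi-.047)
```

```text
[0.56518522 0.15131533 0.14939182] [[-9.989e-01  4.670e-02 -1.700e-03]
 [ 4.670e-02  9.989e-01  4.000e-04]
 [ 1.700e-03  3.000e-04 -1.000e+00]] 0.02114238424251057 [-0.32555583  1.35793351  0.98864153] [0.55017696 0.08658445 0.0200973 ] [ 1.17915274e-01  3.52944384e-01 -5.29589833e-02  1.16649472e+00
  5.93702286e-04  1.64672151e-01]
t [ -29.9 -242.8 -150.7] w [ 0.    -0.002  0.   ]
```

Request:
drive_tool --plan '[{"translation": [0, 0, -40], "rot": [0, 0, 0], "gripper": 1}, {"translation": [0, 0, -100], "rot": [0, 0, 0], "gripper": 1}, {"translation": [0, 0, -150], "rot": [0, 0, 0], "gripper": 1}, {"translation": [-15, -120, -150], "rot": [0, 0, 0], "gripper": 1}, {"translation": [-30, -210, -150], "rot": [0, -0.002, 0], "gripper": 1}, {"translation": [-30, -210, -150], "rot": [0, -0.002, 0], "gripper": 1}, {"translation": [-30, -210, -150], "rot": [0, -0.002, 0], "gripper": 1}, {"translation": [-30, -210, -150], "rot": [0, -0.002, 0], "gripper": 1}, {"translation": [-30, -210, -150], "rot": [0, -0.002, 0], "gripper": 1}]'

```text
time_s: 5.2
tool_pos: [0.5853, -0.0596, 0.2988]
ee_rot: [[-0.999, 0.047, -0.001], [0.047, 0.999, 0.0], [0.001, 0.0, -1.0]]
ft_force: [0.2, 0.2, -3.0]
gripper_width: 0.021
gripper_force: 60.6
```

Run:
```python
from h import *
d=snap('wrist','w3',scale=1.5)
o=telemetry.observe();print(o['tool_pos'],o['ee_rot'].round(4),o['gripper_width'],o['ft_force'],o['moment'])
e=o['tool_pos']-[0,0,.1394]
for h in(0,.032,.068,.082): print('ext',h,w2px(d,e+[0,0,h])*1.5)
print('mouth pred',w2px(d,[.584,-.0927,.125])*1.5)
```

```text
[ 0.58538415 -0.05922818  0.29901852] [[-9.989e-01  4.600e-02 -5.000e-04]
 [ 4.600e-02  9.989e-01  2.000e-04]
 [ 5.000e-04  1.000e-04 -1.000e+00]] 0.021359697433407057 [-0.11365797  0.33942648 -2.6647586 ] [ 0.03905969 -0.0092187   0.01912411]
ext 0 [378.63043718 267.91019849]
ext 0.032 [378.76672992 283.95115443]
ext 0.068 [378.96320464 307.07522011]
ext 0.082 [379.05639258 318.04296308]
mouth pred [329.19615895 254.19122339]
```

View pics/w3.png

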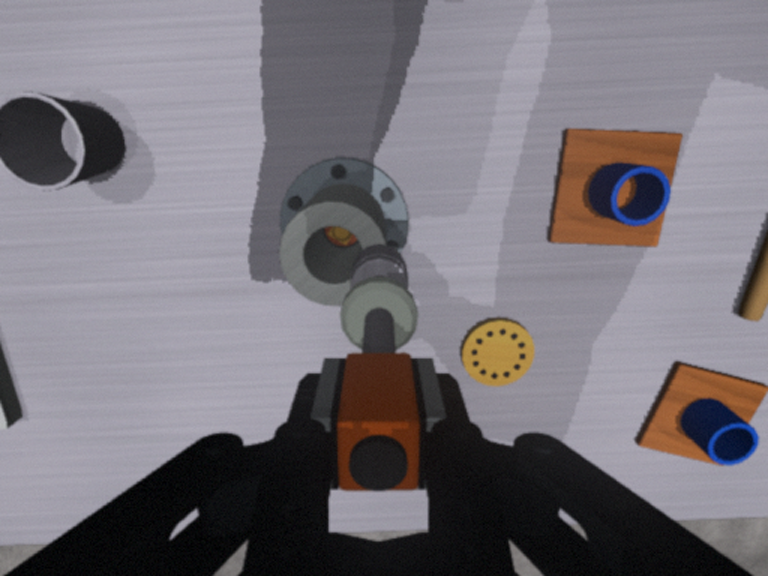

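The socket hangs at about (380,265). The head's mouth is near (333,253), and part of the nut shows at (340,234). I'll enlarge this area.

Run:
```python
from h import *
d=load('w3');im=d['color'][98:218,176:296,::-1]
im=cv2.convertScaleAbs(cv2.resize(im,(600,600),interpolation=cv2.INTER_CUBIC),alpha=1.6)
for dy,c in((0,(0,0,255)),(.003,(0,255,0))):
    for r in(.037,.02):
        P=[(w2px(d,[.584+r*np.cos(t),-.0927+dy+r*np.sin(t),.125])-[176,98]+.5)*5 for t in np.linspace(0,6.28,60)]
        for q in P: cv2.circle(im,tuple(int(a) for a in q),1,c,-1)
cv2.imwrite('pics/w3c.png',im)
```

```text
(no output)
```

View pics/w3c.png

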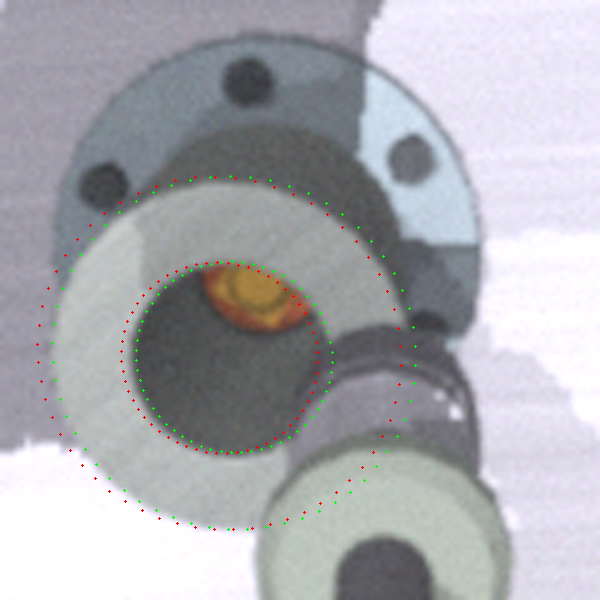

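The green circle (shifted +3 mm in y) fits the tube, so by the wrist camera the mouth is at about (0.5837, -0.0900). I'll go over it, enter part way and feel for the walls.

Run:
```python
from h import *
go(.5837,-.09,.2144,np.pi-.046)
```

```text
t [  0.2 -30.8  84.6] w [ 0. -0. -0.]
```

Request:
drive_tool --plan '[{"translation": [0, -31, 0], "rot": [0, 0, 0], "gripper": 1}, {"translation": [0, -31, 0], "rot": [0, 0, 0], "gripper": 1}, {"translation": [0, -31, 0], "rot": [0, 0, 0], "gripper": 1}, {"translation": [0, -31, 20], "rot": [0, 0, 0], "gripper": 1}, {"translation": [0, -31, 32], "rot": [0, 0, 0], "gripper": 1}, {"translation": [0, -31, 38], "rot": [0, 0, 0], "gripper": 1}, {"translation": [0, -31, 44], "rot": [0, 0, 0], "gripper": 1}, {"translation": [0, -31, 50], "rot": [0, 0, 0], "gripper": 1}, {"translation": [0, -31, 50], "rot": [0, 0, 0], "gripper": 1}]'

```text
time_s: 6.38
tool_pos: [0.584, -0.0909, 0.2489]
ee_rot: [[-0.999, 0.047, -0.0], [0.047, 0.999, 0.0], [0.0, 0.0, -1.0]]
ft_force: [-1.0, 0.6, -3.9]
gripper_width: 0.0215
gripper_force: 60.6
```

Request:
drive_tool --plan '[{"translation": [0, 0, 12], "rot": [0, 0, 0], "gripper": 1}, {"translation": [0, 0, 24], "rot": [0, 0, 0], "gripper": 1}, {"translation": [0, 0, 35], "rot": [0, 0, 0], "gripper": 1}, {"translation": [0, 0, 35], "rot": [0, 0, 0], "gripper": 1}, {"translation": [0, 1, 35], "rot": [0, 0, 0], "gripper": 1}, {"translation": [0, 2, 35], "rot": [0, 0, 0], "gripper": 1}, {"translation": [0, 3, 35], "rot": [0, 0, 0], "gripper": 1}, {"translation": [0, 3, 35], "rot": [0, 0, 0], "gripper": 1}]'

```text
time_s: 7.38
tool_pos: [0.5843, -0.0879, 0.2144]
ee_rot: [[-0.999, 0.047, 0.0], [0.047, 0.999, -0.0], [-0.0, -0.0, -1.0]]
ft_force: [0.2, 0.0, -2.1]
gripper_width: 0.0213
gripper_force: 60.5
```

```bash
python3 -c "
from h import *
o=telemetry.observe();print(o['tool_pos'],o['ft_force'],o['moment'])"
```

```text
[ 0.58433681 -0.08786401  0.21440348] [ 0.20048113  0.01660118 -2.12321339] [ 0.02350075  0.04008101 -0.01754101]
```

Request:
drive_tool --plan '[{"translation": [0, -2, 0], "rot": [0, 0, 0], "gripper": 1}, {"translation": [0, -4, 0], "rot": [0, 0, 0], "gripper": 1}, {"translation": [0, -5, 0], "rot": [0, 0, 0], "gripper": 1}, {"translation": [0, -6, 0], "rot": [0, 0, 0], "gripper": 1}, {"translation": [0, -6, 0], "rot": [0, 0, 0], "gripper": 1}]'

```text
time_s: 8.0
tool_pos: [0.584, -0.0941, 0.2142]
ee_rot: [[-0.999, 0.047, 0.0], [0.047, 0.999, 0.0], [-0.0, 0.0, -1.0]]
ft_force: [-0.3, -0.1, -2.8]
gripper_width: 0.0215
gripper_force: 60.6
```

```bash
python3 -c "
from h import *
o=telemetry.observe();print(o['tool_pos'],o['ft_force'],o['moment'])"
```

```text
[ 0.58398329 -0.0940509   0.21419674] [-0.25448892 -0.06858853 -2.8486578 ] [-0.00867721 -0.02564209 -0.00106995]
```

Request:
drive_tool --plan '[{"translation": [0, 3, 0], "rot": [0, 0, 0], "gripper": 1}, {"translation": [1, 3, 0], "rot": [0, 0, 0], "gripper": 1}, {"translation": [2, 3, 0], "rot": [0, 0, 0], "gripper": 1}, {"translation": [3, 3, 0], "rot": [0, 0, 0], "gripper": 1}, {"translation": [3, 3, 0], "rot": [0, 0, 0], "gripper": 1}]'

```text
time_s: 8.62
tool_pos: [0.5811, -0.0908, 0.2143]
ee_rot: [[-0.999, 0.047, 0.0], [0.047, 0.999, -0.0], [-0.0, -0.0, -1.0]]
ft_force: [0.8, -0.5, -3.0]
gripper_width: 0.0213
gripper_force: 60.6
```

```bash
python3 -c "
from h import *
o=telemetry.observe();print(o['tool_pos'],o['ft_force'],o['moment'])"
```

```text
[ 0.58108146 -0.09083372  0.21426495] [ 0.76096281 -0.48799377 -2.99332077] [-0.04208275 -0.00172973  0.00266976]
```

Request:
drive_tool --plan '[{"translation": [-2, 0, 0], "rot": [0, 0, 0], "gripper": 1}, {"translation": [-4, 0, 0], "rot": [0, 0, 0], "gripper": 1}, {"translation": [-5, 0, 0], "rot": [0, 0, 0], "gripper": 1}, {"translation": [-6, 0, 0], "rot": [0, 0, 0], "gripper": 1}, {"translation": [-6, 0, 0], "rot": [0, 0, 0], "gripper": 1}]'

```text
time_s: 9.25
tool_pos: [0.5872, -0.0911, 0.2142]
ee_rot: [[-0.999, 0.047, 0.0], [0.047, 0.999, 0.0], [-0.0, 0.0, -1.0]]
ft_force: [-0.0, -0.7, -4.0]
gripper_width: 0.0211
gripper_force: 60.6
```

```bash
python3 -c "
from h import *
o=telemetry.observe();print(o['tool_pos'],o['ft_force'],o['moment'])"
```

```text
[ 0.58719051 -0.09109705  0.21416522] [-0.03381946 -0.72971073 -3.97300552] [ 0.01605379  0.03947886 -0.03921444]
```

No contact over ±3 mm in any direction, so the centre is at (0.5841, -0.0909) to within about 0.5 mm. I'll centre and go down to just above the nut.

Request:
drive_tool --plan '[{"translation": [3, 0, 0], "rot": [0, 0, 0], "gripper": 1}, {"translation": [3, 0, 5], "rot": [0, 0, 0], "gripper": 1}, {"translation": [3, 0, 10], "rot": [0, 0, 0], "gripper": 1}, {"translation": [3, 0, 14], "rot": [0, 0, 0], "gripper": 1}, {"translation": [3, 0, 17], "rot": [0, 0, 0], "gripper": 1}, {"translation": [3, 0, 20], "rot": [0, 0, 0], "gripper": 1}, {"translation": [3, 0, 23], "rot": [0, 0, 0], "gripper": 1}, {"translation": [3, 0, 26], "rot": [0, 0, 0], "gripper": 1}, {"translation": [3, 0, 26], "rot": [0, 0, 0], "gripper": 1}]'

```text
time_s: 10.38
tool_pos: [0.584, -0.0909, 0.188]
ee_rot: [[-0.999, 0.047, -0.0], [0.047, 0.999, 0.0], [0.0, 0.0, -1.0]]
ft_force: [-0.5, -0.2, -3.5]
gripper_width: 0.0213
gripper_force: 60.6
```

```bash
python3 -c "
from h import *
o=telemetry.observe();print(o['tool_pos'],o['ee_rot'].round(4),o['ft_force'],o['moment'],o['qpos'])"
```

```text
[ 0.58404641 -0.09094657  0.18795595] [[-9.989e-01  4.680e-02 -3.000e-04]
 [ 4.680e-02  9.989e-01  1.000e-04]
 [ 3.000e-04  1.000e-04 -1.000e+00]] [-0.53966692 -0.22669948 -3.49465709] [-0.0152193   0.02888655 -0.02431924] [-2.96406816e-01  3.43576219e-01  3.34167385e-02  1.26092367e+00
  3.71896736e-05 -2.49602095e-01]
```

Request:
drive_tool --plan '[{"translation": [0, 0, 1.5], "rot": [0, 0, 0], "gripper": 1}, {"translation": [0, 0, 3], "rot": [0, 0, 0], "gripper": 1}, {"translation": [0, 0, 4], "rot": [0, 0, 0], "gripper": 1}, {"translation": [0, 0, 5], "rot": [0, 0, 0], "gripper": 1}, {"translation": [0, 0, 5.5], "rot": [0, 0, 0], "gripper": 1}, {"translation": [0, 0, 5.5], "rot": [0, 0, 0], "gripper": 1}]'

```text
time_s: 11.12
tool_pos: [0.5841, -0.091, 0.1827]
ee_rot: [[-0.999, 0.047, 0.0], [0.047, 0.999, 0.0], [-0.0, 0.0, -1.0]]
ft_force: [-0.3, -0.4, -4.0]
gripper_width: 0.0214
gripper_force: 60.6
```

Request:
drive_tool --plan '[{"translation": [0, 0, 0.5], "rot": [0, 0, 0], "gripper": 1}, {"translation": [0, 0, 1], "rot": [0, 0, 0], "gripper": 1}, {"translation": [0, 0, 1], "rot": [0, 0, 0], "gripper": 1}]'

```text
time_s: 11.5
tool_pos: [0.5841, -0.091, 0.1817]
ee_rot: [[-0.999, 0.047, 0.0], [0.047, 0.999, -0.0], [-0.0, -0.0, -1.0]]
ft_force: [-0.5, -1.2, -3.2]
gripper_width: 0.0212
gripper_force: 60.6
```

Request:
drive_tool --plan '[{"translation": [0, 0, 0.5], "rot": [0, 0, 0], "gripper": 1}, {"translation": [0, 0, 1], "rot": [0, 0, 0], "gripper": 1}, {"translation": [0, 0, 1], "rot": [0, 0, 0], "gripper": 1}]'

```text
time_s: 11.88
tool_pos: [0.5841, -0.091, 0.1807]
ee_rot: [[-0.999, 0.047, 0.0], [0.047, 0.999, -0.0], [-0.0, -0.0, -1.0]]
ft_force: [0.2, 1.4, -3.0]
gripper_width: 0.0213
gripper_force: 60.6
```

Request:
drive_tool --plan '[{"translation": [0, 0, 0.5], "rot": [0, 0, 0], "gripper": 1}, {"translation": [0, 0, 1], "rot": [0, 0, 0], "gripper": 1}, {"translation": [0, 0, 1], "rot": [0, 0, 0], "gripper": 1}]'

```text
time_s: 12.25
tool_pos: [0.5843, -0.091, 0.1802]
ee_rot: [[-0.999, 0.047, 0.001], [0.047, 0.999, -0.0], [-0.001, -0.0, -1.0]]
ft_force: [-0.1, 0.2, 1.7]
gripper_width: 0.0214
gripper_force: 61.3
```

Contact with the nut at TCP z 0.1803, as expected. I'll press lightly and turn clockwise to find the square.

Request:
drive_tool --plan '[{"translation": [0, 0, 0.5], "rot": [0, 0, 0.05], "gripper": 1}, {"translation": [0, 0, 0.5], "rot": [0, 0, 0.1], "gripper": 1}, {"translation": [0, 0, 0.5], "rot": [0, 0, 0.15], "gripper": 1}, {"translation": [0, 0, 0.5], "rot": [0, 0, 0.2], "gripper": 1}, {"translation": [0, 0, 0.5], "rot": [0, 0, 0.2], "gripper": 1}]'

```text
time_s: 12.88
tool_pos: [0.5844, -0.0911, 0.1799]
ee_rot: [[-0.97, 0.244, 0.001], [0.244, 0.97, -0.0], [-0.001, -0.0, -1.0]]
ft_force: [-0.4, -0.3, 6.0]
gripper_width: 0.021
gripper_force: 61.8
```

```bash
python3 -c "
from h import *
o=telemetry.observe();print(o['tool_pos'],o['ft_force'],o['moment'],o['qpos'][5])"
```

```text
[ 0.58441482 -0.0910677   0.17994132] [-0.44451588 -0.3410221   5.97916185] [ 0.01961293  0.30462397 -0.00452085] -0.04991839733528759
```

Request:
drive_tool --plan '[{"translation": [0, 0, 0], "rot": [0, 0, 0.05], "gripper": 1}, {"translation": [0, 0, 0], "rot": [0, 0, 0.1], "gripper": 1}, {"translation": [0, 0, 0], "rot": [0, 0, 0.15], "gripper": 1}, {"translation": [0, 0, 0], "rot": [0, 0, 0.2], "gripper": 1}, {"translation": [0, 0, 0], "rot": [0, 0, 0.2], "gripper": 1}]'

```text
time_s: 13.5
tool_pos: [0.5843, -0.0912, 0.1798]
ee_rot: [[-0.902, 0.431, 0.001], [0.431, 0.902, -0.001], [-0.001, -0.0, -1.0]]
ft_force: [-1.7, -0.4, 5.4]
gripper_width: 0.0215
gripper_force: 61.9
```

```bash
python3 -c "
from h import *
o=telemetry.observe();print(o['tool_pos'],o['ft_force'],o['moment'],o['qpos'][5])"
```

```text
[ 0.5843293  -0.09116356  0.17976796] [-1.65842164 -0.38734694  5.36040237] [-0.07270624  0.34150574  0.00204003] 0.14927833688242292
```

Request:
drive_tool --plan '[{"translation": [0, 0, 0], "rot": [0, 0, 0.05], "gripper": 1}, {"translation": [0, 0, 0], "rot": [0, 0, 0.1], "gripper": 1}, {"translation": [0, 0, 0], "rot": [0, 0, 0.15], "gripper": 1}, {"translation": [0, 0, 0], "rot": [0, 0, 0.2], "gripper": 1}, {"translation": [0, 0, 0], "rot": [0, 0, 0.2], "gripper": 1}]'

```text
time_s: 14.12
tool_pos: [0.5839, -0.0908, 0.1786]
ee_rot: [[-0.799, 0.601, -0.001], [0.601, 0.799, 0.001], [0.001, -0.0, -1.0]]
ft_force: [0.3, 0.7, -4.6]
gripper_width: 0.0215
gripper_force: 60.7
```

```bash
python3 -c "
from h import *
o=telemetry.observe();print(o['tool_pos'],o['ft_force'],o['moment'],o['qpos'][5])"
```

```text
[ 0.58393313 -0.09080556  0.1785722 ] [ 0.28094747  0.68483651 -4.56826891] [ 0.21910891 -0.0797132  -0.01047378] 0.3487201349002885
```

It dropped in. Now down in small steps.

Request:
drive_tool --plan '[{"translation": [0, 0, 0.7], "rot": [0, 0, 0], "gripper": 1}, {"translation": [0, 0, 1.4], "rot": [0, 0, 0], "gripper": 1}, {"translation": [0, 0, 1.4], "rot": [0, 0, 0], "gripper": 1}]'

```text
time_s: 14.5
tool_pos: [0.584, -0.0909, 0.1776]
ee_rot: [[-0.798, 0.602, -0.0], [0.602, 0.798, 0.0], [0.0, 0.0, -1.0]]
ft_force: [0.4, 1.2, -4.2]
gripper_width: 0.0215
gripper_force: 60.7
```

```bash
python3 -c "
from h import *
o=telemetry.observe();print(o['tool_pos'],o['ft_force'],o['moment'],o['qpos'][5])"
```

```text
[ 0.58402014 -0.09086891  0.17764989] [ 0.44911067  1.21007803 -4.15263088] [0.34034227 0.02964288 0.05294479] 0.3499287261638813
```

Request:
drive_tool --plan '[{"translation": [0, 0, 0.8], "rot": [0, 0, 0], "gripper": 1}, {"translation": [0, 0, 1.6], "rot": [0, 0, 0], "gripper": 1}, {"translation": [0, 0, 2.4], "rot": [0, 0, 0], "gripper": 1}, {"translation": [0, 0, 2.4], "rot": [0, 0, 0], "gripper": 1}]'

```text
time_s: 15.0
tool_pos: [0.5841, -0.0909, 0.1754]
ee_rot: [[-0.798, 0.603, 0.0], [0.603, 0.798, 0.0], [0.0, 0.0, -1.0]]
ft_force: [-0.7, 0.7, -2.5]
gripper_width: 0.0214
gripper_force: 60.7
```

Request:
drive_tool --plan '[{"translation": [0, 0, 0.8], "rot": [0, 0, 0], "gripper": 1}, {"translation": [0, 0, 1.6], "rot": [0, 0, 0], "gripper": 1}, {"translation": [0, 0, 1.6], "rot": [0, 0, 0], "gripper": 1}]'

```text
time_s: 15.38
tool_pos: [0.5841, -0.0909, 0.1737]
ee_rot: [[-0.798, 0.603, 0.0], [0.603, 0.798, 0.0], [0.0, 0.0, -1.0]]
ft_force: [-0.3, 1.5, -3.0]
gripper_width: 0.0213
gripper_force: 60.7
```

```bash
python3 -c "
from h import *
o=telemetry.observe();print(o['tool_pos'],o['ft_force'],o['moment'],o['qpos'][5])"
```

```text
[ 0.58411991 -0.09093475  0.17372628] [-0.32101459  1.49855775 -3.04875601] [0.47888158 0.15067534 0.06334979] 0.350371478267031
```

Request:
drive_tool --plan '[{"translation": [0, 0, 0.8], "rot": [0, 0, 0], "gripper": 1}, {"translation": [0, 0, 1.6], "rot": [0, 0, 0], "gripper": 1}, {"translation": [0, 0, 2.4], "rot": [0, 0, 0], "gripper": 1}, {"translation": [0, 0, 3.2], "rot": [0, 0, 0], "gripper": 1}, {"translation": [0, 0, 3.2], "rot": [0, 0, 0], "gripper": 1}]'

```text
time_s: 16.0
tool_pos: [0.5841, -0.091, 0.1705]
ee_rot: [[-0.798, 0.603, 0.0], [0.603, 0.798, 0.0], [0.0, 0.0, -1.0]]
ft_force: [-0.2, 0.5, -3.4]
gripper_width: 0.0215
gripper_force: 60.7
```

Request:
drive_tool --plan '[{"translation": [0, 0, 0.6], "rot": [0, 0, 0], "gripper": 1}, {"translation": [0, 0, 1.2], "rot": [0, 0, 0], "gripper": 1}, {"translation": [0, 0, 1.8], "rot": [0, 0, 0], "gripper": 1}, {"translation": [0, 0, 1.8], "rot": [0, 0, 0], "gripper": 1}]'

```text
time_s: 16.5
tool_pos: [0.5841, -0.091, 0.1687]
ee_rot: [[-0.798, 0.603, 0.0], [0.603, 0.798, 0.0], [-0.0, 0.0, -1.0]]
ft_force: [-1.4, 1.0, -3.4]
gripper_width: 0.0215
gripper_force: 60.7
```

Request:
drive_tool --plan '[{"translation": [0, 0, 0.5], "rot": [0, 0, 0], "gripper": 1}, {"translation": [0, 0, 1], "rot": [0, 0, 0], "gripper": 1}, {"translation": [0, 0, 1], "rot": [0, 0, 0], "gripper": 1}]'

```text
time_s: 16.88
tool_pos: [0.5842, -0.091, 0.1678]
ee_rot: [[-0.798, 0.603, 0.0], [0.603, 0.798, -0.0], [-0.0, 0.0, -1.0]]
ft_force: [0.0, 2.4, -2.4]
gripper_width: 0.0213
gripper_force: 60.8
```

```bash
python3 -c "
from h import *
o=telemetry.observe();print(o['tool_pos'],o['ft_force'],o['moment'],o['qpos'][5])"
```

```text
[ 0.58416035 -0.09095674  0.16781189] [ 1.92151537e-03  2.38851447e+00 -2.44115701e+00] [0.68481666 0.21522791 0.02847109] 0.3504139486564395
```

Create m.py:
```python
from h import *
M=[];F=[]
for i in range(4):
    o=telemetry.observe();M.append(o['moment']);F.append(o['ft_force']);
    if i<3: eyes.get_image('side')
o=telemetry.observe();R=o['ee_rot']
print('M',np.mean(M,0).round(3),np.array(M)[:,2].round(3),'F',np.mean(F,0).round(1),'z',o['tool_pos'].round(4),'q6',o['qpos'][5].round(4),'psi',np.arctan2(R[1,0],R[0,0]).round(4))
```

```text
(no output)
```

Request:
drive_tool --plan '[{"translation": [0, 0, 0.6], "rot": [0, 0, 0], "gripper": 1}, {"translation": [0, 0, 0.6], "rot": [0, 0, 0], "gripper": 1}]'

```text
time_s: 17.12
tool_pos: [0.5842, -0.091, 0.1674]
ee_rot: [[-0.798, 0.603, 0.0], [0.603, 0.798, -0.0], [-0.0, 0.0, -1.0]]
ft_force: [-1.6, 1.5, -0.5]
gripper_width: 0.0218
gripper_force: 61.1
```

```bash
python3 m.py
```

```text
M [0.707 0.341 0.031] [0.054 0.012 0.014 0.044] F [-1.1  2.2  0.2] z [ 0.5842 -0.091   0.1674] q6 0.3504 psi 2.4948
```

Request:
drive_tool --plan '[{"translation": [0, 0, 0], "rot": [0, 0, 0.05], "gripper": 1}, {"translation": [0, 0, 0], "rot": [0, 0, 0.1], "gripper": 1}, {"translation": [0, 0, 0], "rot": [0, 0, 0.1], "gripper": 1}]'

```text
time_s: 17.65
tool_pos: [0.5842, -0.0909, 0.1674]
ee_rot: [[-0.734, 0.679, 0.0], [0.679, 0.734, 0.0], [-0.0, 0.0, -1.0]]
ft_force: [-1.4, 2.6, 1.0]
gripper_width: 0.0214
gripper_force: 61.2
```

```bash
python3 m.py
```

```text
M [ 0.842  0.401 -0.029] [-0.063  0.012  0.002 -0.069] F [-1.3  2.7  1. ] z [ 0.5842 -0.091   0.1674] q6 0.4495 psi 2.3957
```

Fully home: it rests lightly on the shoulder at 0.1674. I'll keep turning in 0.08 rad steps.

Request:
drive_tool --plan '[{"translation": [0, 0, 0], "rot": [0, 0, 0.04], "gripper": 1}, {"translation": [0, 0, 0], "rot": [0, 0, 0.08], "gripper": 1}, {"translation": [0, 0, 0], "rot": [0, 0, 0.08], "gripper": 1}]'

```text
time_s: 18.18
tool_pos: [0.5842, -0.0909, 0.1674]
ee_rot: [[-0.678, 0.735, 0.0], [0.735, 0.678, 0.0], [-0.0, 0.0, -1.0]]
ft_force: [-0.9, 2.7, 2.9]
gripper_width: 0.0214
gripper_force: 61.3
```

```bash
python3 m.py
```

```text
M [ 0.945  0.402 -0.013] [-0.01  -0.038 -0.007  0.004] F [-0.9  2.9  2.9] z [ 0.5842 -0.0909  0.1674] q6 0.5294 psi 2.3158
```

Request:
drive_tool --plan '[{"translation": [0, 0, 0], "rot": [0, 0, 0.04], "gripper": 1}, {"translation": [0, 0, 0], "rot": [0, 0, 0.08], "gripper": 1}, {"translation": [0, 0, 0], "rot": [0, 0, 0.08], "gripper": 1}]'

```text
time_s: 18.7
tool_pos: [0.5842, -0.0909, 0.1674]
ee_rot: [[-0.617, 0.787, 0.0], [0.787, 0.617, 0.0], [-0.0, 0.0, -1.0]]
ft_force: [-1.1, 3.2, 2.5]
gripper_width: 0.0214
gripper_force: 61.5
```

```bash
python3 m.py
```

```text
M [1.063 0.395 0.012] [ 0.062  0.008  0.006 -0.03 ] F [-1.3  3.3  2.7] z [ 0.5842 -0.0909  0.1674] q6 0.6095 psi 2.2358
```

Request:
drive_tool --plan '[{"translation": [0, 0, 0], "rot": [0, 0, 0.04], "gripper": 1}, {"translation": [0, 0, 0], "rot": [0, 0, 0.08], "gripper": 1}, {"translation": [0, 0, 0], "rot": [0, 0, 0.08], "gripper": 1}]'

```text
time_s: 19.23
tool_pos: [0.5842, -0.0909, 0.1674]
ee_rot: [[-0.552, 0.834, 0.0], [0.834, 0.552, 0.0], [-0.0, 0.0, -1.0]]
ft_force: [-1.1, 3.0, 4.3]
gripper_width: 0.0214
gripper_force: 61.6
```

```bash
python3 m.py
```

```text
M [ 1.186  0.342 -0.004] [-0.016 -0.014  0.014 -0.001] F [-0.8  3.7  4.4] z [ 0.5842 -0.0909  0.1673] q6 0.6894 psi 2.1559
```

Request:
drive_tool --plan '[{"translation": [0, 0, 0], "rot": [0, 0, 0.04], "gripper": 1}, {"translation": [0, 0, 0], "rot": [0, 0, 0.08], "gripper": 1}, {"translation": [0, 0, 0], "rot": [0, 0, 0.08], "gripper": 1}]'

```text
time_s: 19.75
tool_pos: [0.5843, -0.0908, 0.1673]
ee_rot: [[-0.484, 0.875, 0.0], [0.875, 0.484, 0.0], [0.0, 0.001, -1.0]]
ft_force: [-1.2, 4.5, 4.2]
gripper_width: 0.0213
gripper_force: 61.7
```

```bash
python3 m.py
```

```text
M [1.577 0.297 0.044] [0.028 0.052 0.046 0.049] F [-1.  5.  5.] z [ 0.5843 -0.0908  0.1674] q6 0.7694 psi 2.076
```

Request:
drive_tool --plan '[{"translation": [0, 0, 0], "rot": [0, 0, 0.025], "gripper": 1}, {"translation": [0, 0, 0], "rot": [0, 0, 0.05], "gripper": 1}, {"translation": [0, 0, 0], "rot": [0, 0, 0.05], "gripper": 1}]'

```text
time_s: 20.27
tool_pos: [0.5845, -0.0909, 0.1674]
ee_rot: [[-0.439, 0.899, 0.001], [0.899, 0.439, 0.0], [-0.0, 0.001, -1.0]]
ft_force: [-0.4, 4.6, 4.9]
gripper_width: 0.0214
gripper_force: 61.8
```

```bash
python3 m.py
```

```text
M [ 1.602 -0.078  0.169] [0.158 0.127 0.166 0.226] F [-0.   4.7  4.7] z [ 0.5844 -0.0909  0.1674] q6 0.8198 psi 2.0255
```

The ring is met (0.169 N m, against about 0 before). I'll turn on a further 0.09 in total.

Request:
drive_tool --plan '[{"translation": [0, 0, 0], "rot": [0, 0, 0.025], "gripper": 1}, {"translation": [0, 0, 0], "rot": [0, 0, 0.05], "gripper": 1}, {"translation": [0, 0, 0], "rot": [0, 0, 0.05], "gripper": 1}]'

```text
time_s: 20.8
tool_pos: [0.5845, -0.0909, 0.1674]
ee_rot: [[-0.393, 0.919, 0.001], [0.919, 0.393, 0.0], [-0.0, 0.001, -1.0]]
ft_force: [-0.3, 5.0, 4.5]
gripper_width: 0.0216
gripper_force: 61.7
```

```bash
python3 m.py
```

```text
M [ 1.642 -0.104  0.21 ] [0.244 0.224 0.202 0.17 ] F [-0.   5.   4.8] z [ 0.5845 -0.0908  0.1674] q6 0.8698 psi 1.9755
```

Request:
drive_tool --plan '[{"translation": [0, 0, 0], "rot": [0, 0, 0.02], "gripper": 1}, {"translation": [0, 0, 0], "rot": [0, 0, 0.04], "gripper": 1}, {"translation": [0, 0, 0], "rot": [0, 0, 0.04], "gripper": 1}]'

```text
time_s: 21.32
tool_pos: [0.5845, -0.0908, 0.1674]
ee_rot: [[-0.357, 0.934, 0.001], [0.934, 0.357, 0.0], [-0.0, 0.001, -1.0]]
ft_force: [0.5, 6.1, 5.2]
gripper_width: 0.0211
gripper_force: 61.8
```

```bash
python3 m.py
```

```text
M [ 1.661 -0.084  0.268] [0.282 0.267 0.269 0.254] F [0.3 5.2 5.1] z [ 0.5845 -0.0908  0.1674] q6 0.9097 psi 1.9356
```

Request:
drive_tool --plan '[{"translation": [0, 0, 0], "rot": [0, 0, 0.03], "gripper": 1}, {"translation": [0, 0, 0], "rot": [0, 0, 0.03], "gripper": 1}, {"translation": [0, 0, 0], "rot": [0, 0, 0.03], "gripper": 1}]'

```text
time_s: 21.85
tool_pos: [0.5845, -0.0908, 0.1674]
ee_rot: [[-0.329, 0.944, 0.001], [0.944, 0.329, 0.0], [-0.0, 0.001, -1.0]]
ft_force: [0.6, 5.3, 4.5]
gripper_width: 0.0212
gripper_force: 61.8
```

```bash
python3 m.py
```

```text
M [ 1.701 -0.104  0.241] [0.252 0.259 0.23  0.222] F [0.3 5.2 4.7] z [ 0.5845 -0.0908  0.1674] q6 0.9398 psi 1.9056
```

Torque has levelled off near 0.25 N m, so the ring has yielded and the nut is nipped up by about 0.1 rad. I'll back off within the socket play and lift out.

Request:
drive_tool --plan '[{"translation": [0, 0, 0], "rot": [0, 0, -0.04], "gripper": 1}, {"translation": [0, 0, 0], "rot": [0, 0, -0.08], "gripper": 1}, {"translation": [0, 0, -1], "rot": [0, 0, -0.08], "gripper": 1}, {"translation": [0, 0, -3], "rot": [0, 0, -0.08], "gripper": 1}, {"translation": [0, 0, -6], "rot": [0, 0, -0.08], "gripper": 1}, {"translation": [0, 0, -10], "rot": [0, 0, -0.08], "gripper": 1}, {"translation": [0, 0, -14], "rot": [0, 0, -0.08], "gripper": 1}, {"translation": [0, 0, -20], "rot": [0, 0, -0.08], "gripper": 1}, {"translation": [0, 0, -20], "rot": [0, 0, -0.08], "gripper": 1}]'

```text
time_s: 23.12
tool_pos: [0.5843, -0.0914, 0.1881]
ee_rot: [[-0.402, 0.916, 0.001], [0.916, 0.402, -0.001], [-0.001, 0.001, -1.0]]
ft_force: [-1.0, -0.4, -3.4]
gripper_width: 0.0218
gripper_force: 60.7
```

```bash
python3 m.py
```

```text
M [ 0.033  0.011 -0.002] [ 0.029 -0.019 -0.028  0.009] F [-0.8  0.2 -3.3] z [ 0.584  -0.0911  0.1872] q6 0.8604 psi 1.9847
```

Request:
drive_tool --plan '[{"translation": [0, 0, -15], "rot": [0, 0, 0], "gripper": 1}, {"translation": [0, 0, -40], "rot": [0, 0, 0], "gripper": 1}, {"translation": [0, 0, -75], "rot": [0, 0, 0], "gripper": 1}, {"translation": [0, 0, -112], "rot": [0, 0, 0], "gripper": 1}, {"translation": [0, 0, -112], "rot": [0, 0, -0.15], "gripper": 1}, {"translation": [0, 0, -112], "rot": [0, 0, -0.3], "gripper": 1}, {"translation": [0, 0, -112], "rot": [0, 0, -0.3], "gripper": 1}]'

```text
time_s: 24.15
tool_pos: [0.5841, -0.091, 0.3001]
ee_rot: [[-0.654, 0.756, 0.001], [0.756, 0.654, -0.0], [-0.001, 0.0, -1.0]]
ft_force: [0.2, 0.5, -3.4]
gripper_width: 0.0212
gripper_force: 60.6
```

```bash
python3 -c "
from h import *
print(telemetry.observe()['tool_pos']);go(.5652,.1513,.30,3.095)"
```

```text
[ 0.58411522 -0.09098897  0.30008938]
t [195.6 144.2  -0. ] w [ 0.     0.001 -0.811]
```

Request:
drive_tool --plan '[{"translation": [40, 30, 0], "rot": [0, 0, -0.16], "gripper": 1}, {"translation": [85, 62, 0], "rot": [0, 0, -0.32], "gripper": 1}, {"translation": [130, 95, 0], "rot": [0, 0, -0.48], "gripper": 1}, {"translation": [170, 125, 0], "rot": [0, 0, -0.64], "gripper": 1}, {"translation": [196, 144, 0], "rot": [0, 0.001, -0.811], "gripper": 1}, {"translation": [196, 144, 0], "rot": [0, 0.001, -0.811], "gripper": 1}, {"translation": [196, 144, 0], "rot": [0, 0.001, -0.811], "gripper": 1}, {"translation": [196, 144, 0], "rot": [0, 0.001, -0.811], "gripper": 1}]'

```text
time_s: 25.15
tool_pos: [0.5648, 0.1505, 0.2993]
ee_rot: [[-0.999, 0.049, -0.001], [0.049, 0.999, 0.0], [0.001, 0.0, -1.0]]
ft_force: [-0.4, 0.6, -4.4]
gripper_width: 0.0213
gripper_force: 60.7
```

```bash
python3 -c "
from h import *
o=telemetry.observe();print(o['tool_pos'],o['ee_rot'].round(4));go(.5652,.1513,.21,3.095)
d=snap('wrist','w4',crop=(182,138,322,258),scale=5)
c=[(w2px(d,[.5655+.024*np.cos(t),.1503+.024*np.sin(t),.055])) for t in np.linspace(0,6.28,40)]
e=o['tool_pos']-[0,0,.1394]
s=[(w2px(d,e+[.018*np.cos(t),.018*np.sin(t),.082])) for t in np.linspace(0,6.28,40)]
im=cv2.imread('pics/w4.png')
for P,col in((c,(0,255,0)),(s,(0,0,255))):
  for q in P: cv2.circle(im,tuple(int(a) for a in (q-[182,138]+.5)*5),1,col,-1)
cv2.imwrite('pics/w4.png',im)"
```

```text
[0.56477234 0.15050242 0.29931755] [[-9.988e-01  4.910e-02 -7.000e-04]
 [ 4.910e-02  9.988e-01  2.000e-04]
 [ 7.000e-04  1.000e-04 -1.000e+00]]
t [-0.5  0.8 89.3] w [ 0.    -0.001 -0.003]
```

View pics/w4.png

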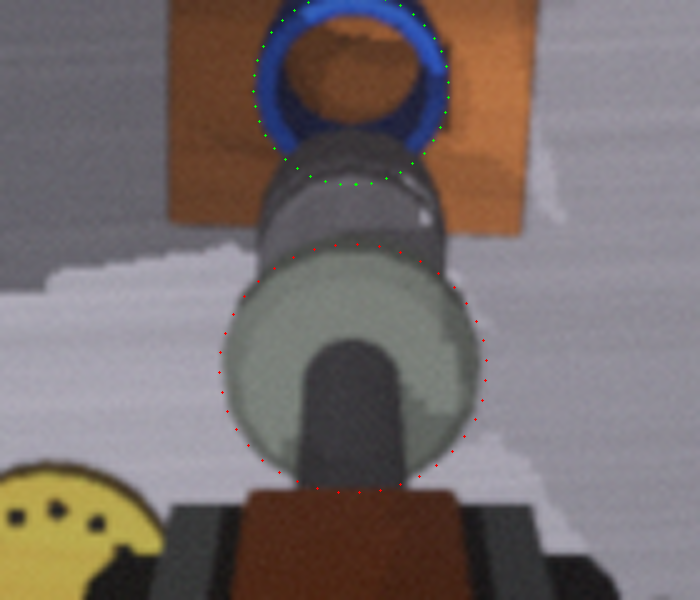

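The cup (green) and collar (red) both match their predicted circles, so the alignment is good. Going down.

Request:
drive_tool --plan '[{"translation": [0, 0, 40], "rot": [0, 0, 0], "gripper": 1}, {"translation": [0, 0, 80], "rot": [0, 0, 0], "gripper": 1}, {"translation": [0, 0, 98], "rot": [0, 0, 0], "gripper": 1}, {"translation": [0, 0, 98], "rot": [0, 0, 0], "gripper": 1}, {"translation": [0, 0, 98], "rot": [0, 0, 0], "gripper": 1}]'

```text
time_s: 25.82
tool_pos: [0.5651, 0.1511, 0.2023]
ee_rot: [[-0.999, 0.047, 0.001], [0.047, 0.999, 0.001], [-0.001, 0.001, -1.0]]
ft_force: [-0.1, 0.6, -3.5]
gripper_width: 0.0215
gripper_force: 60.6
```

```bash
python3 -c "
from h import *
o=telemetry.observe();print(o['tool_pos'],o['ft_force']);go(.5653,.1511,.1494,3.095)"
```

```text
[0.56511314 0.15108764 0.20232879] [-0.11349784  0.63893394 -3.49929289]
t [-0.1 -0.  52.9] w [ 0.001  0.001 -0.   ]
```

Request:
drive_tool --plan '[{"translation": [0, 0, 8], "rot": [0, 0, 0], "gripper": 1}, {"translation": [0, 0, 14], "rot": [0, 0, 0], "gripper": 1}, {"translation": [0, 0, 20], "rot": [0, 0, 0], "gripper": 1}, {"translation": [0, 0, 20], "rot": [0, 0, 0], "gripper": 1}]'

```text
time_s: 26.32
tool_pos: [0.5642, 0.1515, 0.1806]
ee_rot: [[-0.999, 0.046, -0.002], [0.046, 0.999, 0.0], [0.002, 0.0, -1.0]]
ft_force: [-0.6, 0.9, -3.7]
gripper_width: 0.0209
gripper_force: 60.7
```

Request:
drive_tool --plan '[{"translation": [0, 0, 8], "rot": [0, 0, 0], "gripper": 1}, {"translation": [0, 0, 16], "rot": [0, 0, 0], "gripper": 1}, {"translation": [0, 0, 22], "rot": [0, 0, 0], "gripper": 1}, {"translation": [0, 0, 27], "rot": [0, 0, 0], "gripper": 1}, {"translation": [0, 0, 30], "rot": [0, 0, 0], "gripper": 1}, {"translation": [0, 0, 32], "rot": [0, 0, 0], "gripper": 1}, {"translation": [0, 0, 32], "rot": [0, 0, 0], "gripper": 1}]'

```text
time_s: 27.2
tool_pos: [0.5646, 0.1515, 0.1494]
ee_rot: [[-0.999, 0.046, -0.0], [0.046, 0.999, 0.001], [0.0, 0.0, -1.0]]
ft_force: [-0.6, -0.4, -2.1]
gripper_width: 0.0214
gripper_force: 60.9
```

Request:
drive_tool --plan '[{"translation": [0, 0, 0.3], "rot": [0, 0, 0], "gripper": 1}, {"translation": [0, 0, 0.3], "rot": [0, 0, 0], "gripper": 0.6}, {"translation": [0, 0, 0.3], "rot": [0, 0, 0], "gripper": 0.3}, {"translation": [0, 0, 0.3], "rot": [0, 0, 0], "gripper": 0.2}, {"translation": [0, 0, 0.3], "rot": [0, 0, 0], "gripper": 0.2}, {"translation": [0, 0, -30], "rot": [0, 0, 0], "gripper": 0.2}, {"translation": [0, 0, -80], "rot": [0, 0, 0], "gripper": 0.2}, {"translation": [0, 0, -130], "rot": [0, 0, 0], "gripper": 0.2}, {"translation": [0, 0, -150], "rot": [0, 0, 0], "gripper": 0}, {"translation": [0, 0, -150], "rot": [0, 0, 0], "gripper": 0}]'

```text
time_s: 28.45
tool_pos: [0.5651, 0.1515, 0.3005]
ee_rot: [[-0.999, 0.046, 0.002], [0.046, 0.999, 0.001], [-0.002, 0.001, -1.0]]
ft_force: [-0.4, 0.0, -0.2]
gripper_width: 0.0857
gripper_force: 0.0
```

```bash
python3 -c "
from h import *
d=snap('wrist','w5',scale=1.5)
o=telemetry.observe();print(o['tool_pos'],o['gripper_width'],o['ft_force'],o['time_s'])"
```

```text
[0.56472812 0.15143366 0.29898734] 0.08543022195517322 [-0.42676379  0.28959091 -0.52393792] 28.5
```

View pics/w5.png

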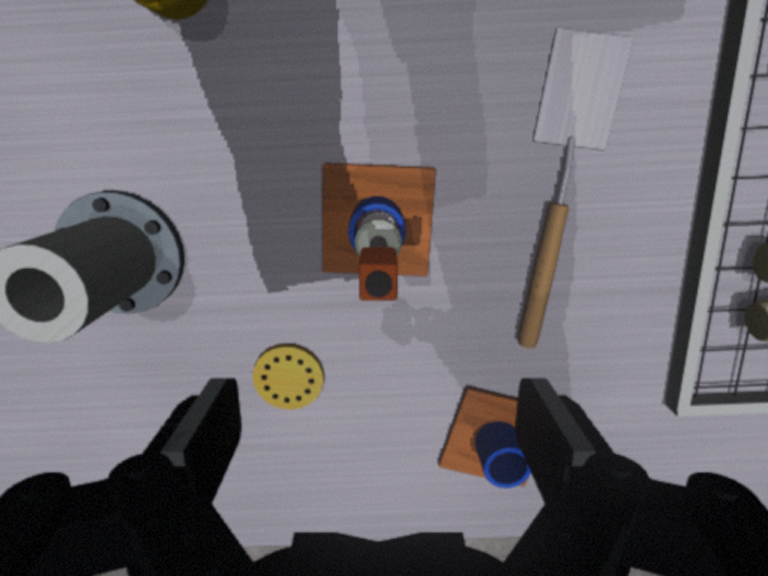

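The extension stands upright in its cup (grip top at (378,283)), the gripper is clear of it, and the other things are where they were. Handing in.

```bash
python3 -c "
from cell import manip
print(manip.sign_off())"
```

```text
the job is handed in; nothing more can be done
None
```

I nipped the nut up about 0.1 rad (an estimate from the felt torque) past where it met the copper ring, stood the extension back in its blue stand, let go, and handed the job in at about 28.5 s; sign-off returned no verdict.

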